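# Lock the worn-out battery packs away in the quarantine box

### The arm

A 6-joint arm with a two-finger parallel gripper is mounted at the origin on the work surface. World frame = base frame: x ahead of the robot, y to its left, z up, the work surface at z = 0. Lengths are in m, angles in rad, forces in N, time in s.
With the tool pointing down it reaches from about 0.25 to 0.775 m from the base axis. Payload 4 kg.
Tool frame: the origin (TCP) lies midway between the tips of the shut fingers; the grasp point (between the pads) lies behind it (bot.grip_depth is the z of the grasp point in the tool frame, in m); z points along the fingers, y is the line along which they close (so a half turn about z gives the same grasp; the last joint's range is limited). The gripper opens to 85 mm and grips with 20 to 120 N. Pads are 22 mm wide; open, the fingers measure 114 mm over their backs; the gripper's body (76 mm by 85 mm) begins 54 mm behind the grasp point. The pads swing forward as they close: fully open they stand 13 mm farther back than shut.
Start: joints at [1.203, 0.087, 1.371, -0, 1.684, -0.103], TCP at [0.144, 0.531, 0.231] pointing down, gripper open.
Joint ranges: [-3.1, 3.1], [-0.76, 2.03], [0.27, 2.55], [-1.08, 4.22], [0.17, 2.65], [-2.57, 2.57]. Speed limits (rad/s): [2.79, 2.79, 3.14, 3.14, 3.14, 3.14].

### API

Orientations are given as a rotation vector (axis times angle).
In Python, from rig import bot, eoat, kin, read_camera gives the robot as it stands. Calls block until the motion is done:
- bot.move_pose(position, orientation): joint-space move of the TCP to a pose.
- bot.movel(position, v=0.15, orientation=None, guard=None): straight line of the TCP; orientation=None keeps the orientation; v is the mean speed in m/s. With guard (N) it stops when the force on the tool has changed by that much, and returns True; else False.
- bot.goto_joints(angles): joint-space move.
- eoat.gripper_to(opening, force=None): finger opening in m; force is the grip in N (None keeps the last); returns when the fingers have stopped.
- bot.dwell(seconds).
- kin.solve_ik(position, orientation): joint angles nearest the present ones, or None.
- bot.sense(): the state.
- read_camera(name): name is "scene" or "top" or "wrist"; returns a dict with "frame" (400x640x3 uint8, red, green, blue), "fx", "fy", "cx", "cy" (pixels), "dist" ([k1, k2, p1, p2, k3] as OpenCV has them; the pictures are not rectified), "rvec" (rotation vector, rad) and "tvec" (3), from world to camera coordinates, as OpenCV has them. Camera axes: x right, y down, z forward; pixel columns grow to the right and rows downward; lengths in m; the calibration is good to about 2 mm. A picture is of the moment at which its call begins. There is no depth.
A pose or a line that the arm cannot do raises bot.Unreachable and nothing moves.
- bot.hand_in(): hands the job in; it is judged then, once.
The state is a dict: "clock": time; "joints": joint angles; "joint_vel": joint speeds; "effort": joint torques, N m; "ee_pos": TCP position; "ee_rot": TCP orientation; "wrist_force": force on the tool from outside, world axes, zero at the start; "moment": the same for the moment, N m; "width": finger opening in m; "grasp_force": force on a finger pad.
Only numpy, scipy, OpenCV 4.12 (cv2) and the standard library are available. Lean on these libraries where they do the work, as an engineer would, in place of code of your own. Each camera call takes 0.05 s, during which the arm holds its last target. There are 200 camera calls.

### The job

Put every worn-out battery pack on the repair table into the steel quarantine box: its bolt is at the far end, out of reach, so push it fully back with the hooked rod, lift the lid off by its knob and set it down flat on the table, and lower the packs into the box without dropping them. Then put the lid back on so that it sits down all round, draw the bolt fully home with the rod and lay the rod back in its rest as you found it. Only the rod may touch the bolt, and everything else on the table stays where it is.

Things in the scene. Friction and masses are not known exactly. Their poses are not given: they have to be found in the camera images.
- box: Grey steel battery quarantine box, fixed to the table, 403 mm long (x), 190 wide (y), rim 85 mm up. Origin on the table under the centre of its open compartment; x runs along the box, away from the robot. The compartment is 200 (x) by 184 mm (y) inside, floor 6 mm up: room for four packs flat, two by two, long sides along x. From x = 100 to 300 mm a flat deck at rim height carries the bolt.
- bolt (a joint): Slide bolt on the deck, on the box's centre line: a 14 mm round bar in two staples (tops 27 mm above the deck), m. 0 = fully home, its end 24 mm over the lid's far edge, so that the lid cannot lift; it slides along the box's +x to 0.045 = fully back, clear of the lid. Moves with 2 N of friction, stays where it is left; hard stop at both ends.
- tab (a point): Upright flat thumb tab on the bolt, by which it is moved: 44 mm wide (y), 6 mm thick (x), its top 50 mm above the bar's axis. This point is the middle of its thickness, 14 mm under its top and 135 mm above the table, a good height for the hook. Axes as the box. With the bolt home it stands at x = 165 mm of the box.
- lid_knob (a point): Centre of the black oval knob of the loose lid. The knob is 52 mm long (lid x), 24 mm wide (lid y), 26 mm tall; its centre is 27 mm above the underside of the lid plate, and its underside is 10 mm above the plate. z up, x along the box when it is on.
- lid: Loose lid, about 0.45 kg: plate 218 (x) by 202 (y) by 4 mm; origin at the centre of the plate's underside, which lies on the rim. Under it a 14 mm deep locating lip goes inside the walls with 6 mm play all round. On the table it stands on this lip, the plate's underside 14 mm up.
- rod_grip (a point): Grasp point (centre of mass nearly) of the hooked rod, 0.2 kg: on the axis of its straight wooden handle, 24 mm wide (y) and 26 mm tall (z), 140 mm long, which runs from 100 mm behind this point to 40 mm before it. x along the rod to the hook, z up when the hook hangs down. A 10 mm steel shaft goes on to 230 mm ahead, there bent straight down: the hook.
- rod_hook (a point): Point on the hook: on the axis of the 10 mm thick downward leg, 230 mm ahead of rod_grip along the rod's x and 35 mm below the rod's axis. The leg ends 17 mm lower. Same axes as rod_grip.
- rest: Wooden tool rest fixed to the table, base 270 x 75 mm, x towards the hook. In it rod_grip lies at x = 30 mm (within 10), 95 mm up, hook hanging free beyond the front post. Two notched posts 18 mm thick: one at x = -55 mm takes the handle, notch 36 mm wide, floor 82 mm up; one at x = 165 mm takes the shaft, notch 26 mm wide, floor 90 mm up. Cheeks stand 25 mm over the floors and flare outwards.
- pack1_c (a point): Worn-out battery pack, plain plastic brick 90 (x) by 44 (y) by 40 (z) mm, up to 0.45 kg. Centre of the pack; z up. Not in every start.
- pack2_c (a point): Worn-out battery pack, plain plastic brick 84 (x) by 42 (y) by 36 (z) mm, up to 0.45 kg. Centre of the pack; z up. Not in every start.
- pack3_c (a point): Worn-out battery pack, plain plastic brick 92 (x) by 38 (y) by 32 (z) mm, up to 0.45 kg. Centre of the pack; z up. Not in every start.
- pack4_c (a point): Worn-out battery pack, plain plastic brick 80 (x) by 44 (y) by 44 (z) mm, up to 0.45 kg. Centre of the pack; z up. Not in every start.
- juicer: Chromed juicer base, 166 mm across, 153 mm tall with its cone: bystander on the table, leave alone. Origin at the centre of its underside.
- mug: White mug, 80 mm across, 90 mm tall: bystander on the table, leave alone. Origin at the centre of its underside.
- meter: Multimeter, 150 (x) by 75 by 34 mm: bystander on the table, leave alone. Origin at the centre of its underside.
- pliers: Pliers, about 160 mm long (x), 60 mm wide, 16 mm tall: bystander on the table, leave alone. Origin at the centre of its underside.
- driver: Screwdriver, 180 mm long (x): bystander on the table, leave alone. Origin at the centre of its underside.
- tape: Roll of black tape, 64 mm across, 19 mm tall: bystander on the table, leave alone. Origin at the centre of its underside.
- jar: Glass jar, 64 mm across, 85 mm tall: bystander on the table, leave alone. Origin at the centre of its underside.
Things that resemble listed ones, but are neither listed nor needed, are in the scene too. What is shaped like the part that bears pack2_c but red is not meant. Leave any brown look-alike of the part that bears pack1_c alone.

How it is judged:
By the outcome, as a careful person would: the job done as asked, in the order asked, and still so for the second after the job is handed in, with the robot touching nothing.
Of pack1, pack2, pack3, pack4 only 2 to 4 are there at a start; the rules pass over those that are not, and their reading is None.
At some moment in a run one of pack1, pack2, pack3, pack4 may be knocked a few centimetres aside while the robot is not near it.
It also fails if it takes over 210 s, if anything falls off the work surface, if the arm or the gripper's body presses on something with over 40 N, if the wrist force passes 120 N, or if a joint passes its speed limit or range.

## Working session

There is one attempt and no reset: what is moved stays moved. The work goes in short steps, each a Python script; the robot and the scene stay as the last script left them, time stands still between calls to the robot, and variables do not carry over. Pictures are saved under pics/ and viewed, at most 14 in all, crops included, and the job is handed in when it is done.

```bash
ls; mkdir -p pics; python3 - <<'E'
from rig import bot,eoat,kin,read_camera
import cv2,numpy as np
for n in ["scene","top"]:
    c=read_camera(n); cv2.imwrite(f"pics/{n}0.png",c["frame"][:,:,::-1])
    np.savez(f"pics/{n}0.npz",**c)
    R=cv2.Rodrigues(np.array(c["rvec"]))[0]; print(n,c["fx"],c["fy"],c["cx"],c["cy"],c["dist"],-R.T@np.array(c["tvec"]).ravel(),R[2])
print(bot.sense(),bot.grip_depth)
E
```

```text
pics
scene 436.57412677132527 436.57412677132527 306.53028508820125 202.45609254062026 [-0.04676069  0.          0.          0.          0.        ] [1.50489528 0.15219231 0.85610037] [-0.803447   -0.09419296 -0.58787805]
top 379.91480464130063 379.91480464130063 319.97665804005715 199.84046276264874 [0.01494841 0.         0.         0.         0.        ] [0.25145562 0.03403348 1.16390947] [ 0.19671206 -0.026552   -0.98010171]
{'clock': 0.1, 'joints': array([ 1.20292104e+00,  8.79413195e-02,  1.37213217e+00,  1.78806762e-05,
        1.68361440e+00, -1.03126329e-01]), 'joint_vel': array([-0.00047369,  0.00035879, -0.00517228,  0.00164844, -0.00145095,
        0.00028673]), 'effort': array([ 2.35512991e-03, -3.53017473e+01, -3.14219391e+01, -6.34560479e-05,
        7.90100457e-03,  3.78885352e-05]), 'ee_pos': array([0.14376475, 0.53040564, 0.23020853]), 'ee_rot': array([-0.41458309, -3.11360483,  0.00319331]), 'wrist_force': array([ 0.75998291, -0.14793966,  0.27473116]), 'moment': array([ 0.00483389, -0.03889187, -0.02106259]), 'grasp_force': 0.0, 'width': 0.08528971901975144} -0.0187
```

View pics/scene0.png

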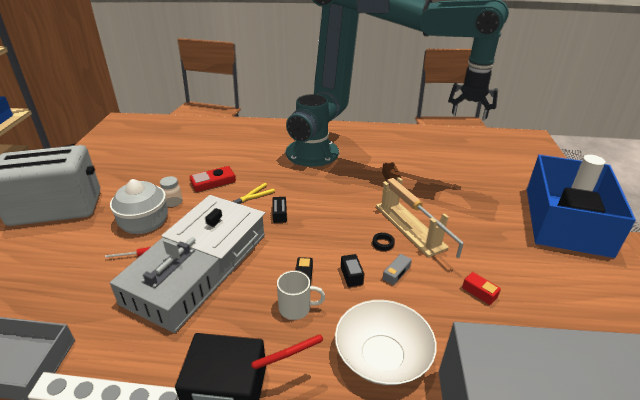

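View pics/top0.png

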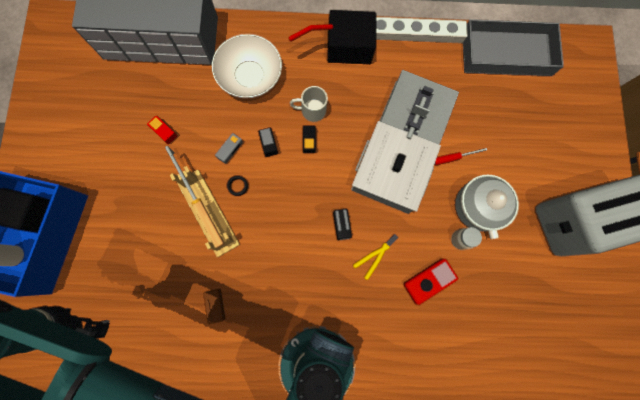

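```bash
cat > h.py <<'E'
import numpy as np,cv2
from scipy.spatial.transform import Rotation as Ro
def cam(c):
    K=np.array([[c["fx"],0,c["cx"]],[0,c["fy"],c["cy"]],[0,0,1]],float)
    return K,np.array(c["dist"],float),cv2.Rodrigues(np.array(c["rvec"],float))[0],np.array(c["tvec"],float).ravel()
def pix2plane(c,uv,z):
    K,d,R,t=cam(c); uv=np.array(uv,float).reshape(-1,1,2)
    r=cv2.undistortPoints(uv,K,d)[:,0]; r=np.c_[r,np.ones(len(r))]@R
    o=-R.T@t; return o+r*((z-o[2])/r[:,2])[:,None]
def proj(c,P):
    K,d,R,t=cam(c); return cv2.projectPoints(np.array(P,float).reshape(-1,3),np.array(c["rvec"],float),t,K,d)[0][:,0]
def load(n): return dict(np.load(f"pics/{n}.npz"))
E
python3 - <<'E'
from h import *
c=load("top0");f=c["frame"][:,:,::-1]
a=cv2.resize(f[60:330,135:485],None,fx=2.2,fy=2.2,interpolation=cv2.INTER_CUBIC);cv2.imwrite("pics/topc.png",a)
s=load("scene0")["frame"][:,:,::-1]
a=cv2.resize(s[160:340,100:500],None,fx=2,fy=2,interpolation=cv2.INTER_CUBIC);cv2.imwrite("pics/scenec.png",a)
E
```

```text
(no output)
```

View pics/topc.png

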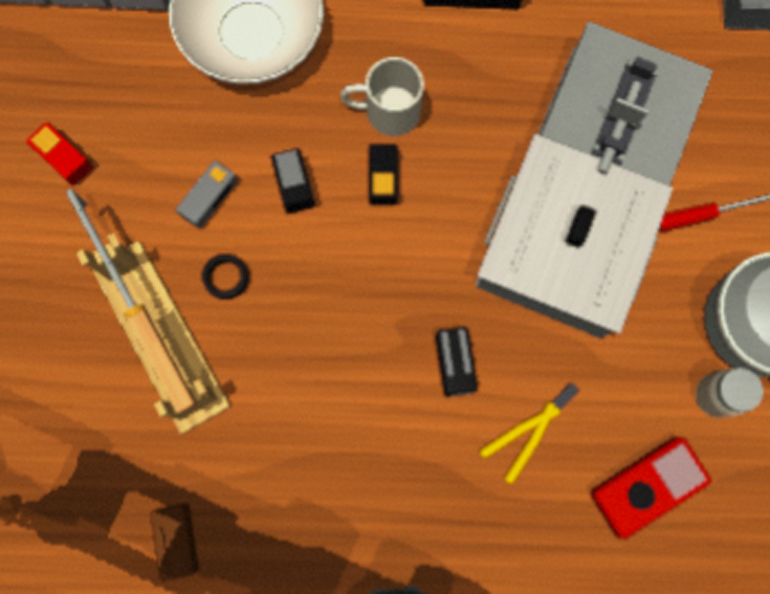

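View pics/scenec.png

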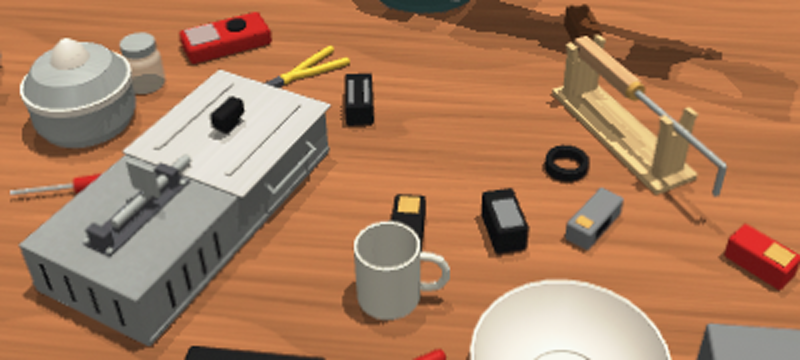

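```bash
cat > m.py <<'E'
from h import *
def t(u,v): return (135+u/2.2-0.27, 60+v/2.2-0.27)   # crop -> full (cv2.resize pixel centres)
c=load("top0");f=c["frame"][:,:,::-1]
P=lambda pts,z: pix2plane(c,[t(*p) for p in pts],z)[:,:2]
np.set_printoptions(precision=4,suppress=True)
lid=P([(535,135),(480,285),(617,333),(671,186)],.089); print("lid c",lid.mean(0),[np.linalg.norm(lid[i]-lid[i-1]) for i in range(4)])
deck=P([(590,22),(711,70)],.085);print("deck",deck,np.linalg.norm(deck[0]-deck[1]))
d=(lid[0]+lid[3]-lid[1]-lid[2]);print("yaw",np.degrees(np.arctan2(d[1],d[0])), (deck.mean(0)-lid.mean(0)), np.linalg.norm(deck.mean(0)-lid.mean(0)))
d=deck.mean(0)-lid.mean(0);print("yaw2",np.degrees(np.arctan2(d[1],d[0])))
print("knob",P([(580,226)],.125)); print("tab",P([(626,110)],.149))
hsv=cv2.cvtColor(f,cv2.COLOR_BGR2HSV)
m=((hsv[...,1]<110)|(hsv[...,2]<60)).astype(np.uint8)
for n,(u,v) in dict(A=(309,139),B=(267,141),C=(229,147),D=(342,223),R=(161,129)).items():
    x0,y0=u-22,v-22; w=np.zeros_like(m);w[y0:y0+44,x0:x0+44]=1
    q=(f.astype(int)); mm=((q[...,2]-q[...,0]<45)|((hsv[...,0]>18)&(hsv[...,0]<30)&(hsv[...,2]>180))).astype(np.uint8)*w
    if n=='R': mm=((hsv[...,0]<4)|(hsv[...,0]>174)).astype(np.uint8)*w
    cs=max(cv2.findContours(mm,cv2.RETR_EXTERNAL,cv2.CHAIN_APPROX_NONE)[0],key=cv2.contourArea)
    g=pix2plane(c,cs[:,0],.04)[:,:2].astype(np.float32)
    (cx,cy),wh,a=cv2.minAreaRect(g); print(n,cx,cy,wh,a,cv2.contourArea(cs),cv2.boundingRect(cs))
print("handle ends",P([(133,311),(183,405)],.108),"shaft end",P([(75,190)],.1))
print("rest corners",P([(183,432),(229,404)],.0),"tape",P([(226,277)],.019),"mug",P([(394,80)],.09),"brown",P([(180,540)],.04),"pliersL",P([(483,455)],.01))
E
python3 m.py
```

```text
lid c [ 0.5778 -0.2186] [np.float64(0.1976528771993427), np.float64(0.22639928248826985), np.float64(0.1903352386235321), np.float64(0.2204323520101766)]
deck [[ 0.8916 -0.2428]
 [ 0.8252 -0.4134]] 0.18305911565188465
yaw -19.857974501958125 [ 0.2807 -0.1095] 0.3012806163820824
yaw2 -21.314194330724913
knob [[ 0.5769 -0.2155]]
tab [[ 0.7298 -0.2722]]
A 0.6692690849304199 0.04308252036571503 (0.08533474057912827, 0.037567876279354095) 2.098057508468628 309.5 (303, 126, 13, 27)
B 0.654815673828125 0.16970589756965637 (0.0890815481543541, 0.041957270354032516) 17.715089797973633 330.0 (259, 128, 19, 29)
C 0.6297797560691833 0.28795474767684937 (0.044257473200559616, 0.09090784937143326) 56.64339828491211 371.0 (216, 134, 27, 29)
D 0.40605562925338745 -0.06378428637981415 (0.08915659785270691, 0.04483244940638542) 9.69174861907959 400.0 (333, 209, 19, 31)
R 0.6810750961303711 0.4958735406398773 (0.09298466145992279, 0.03917507082223892) 49.29653549194336 215.5 (147, 118, 30, 26)
handle ends [[0.4477 0.3546]
 [0.3307 0.282 ]] shaft end [[0.6083 0.4469]]
rest corners [[0.3021 0.3044]
 [0.342  0.2448]] tape [[0.5169 0.2579]] mug [[0.7884 0.0327]] brown [[0.163  0.2877]] pliersL [[ 0.2826 -0.1059]]
```

```bash
cat >> h.py <<'E'
from rig import bot,eoat,kin,read_camera
def ori(yaw_deg,flip=False): return (Ro.from_euler('z',yaw_deg+(180 if flip else 0),degrees=True)*Ro.from_euler('x',180,degrees=True)).as_rotvec()
def snap(cn,n):
    c=read_camera(cn); np.savez(f"pics/{n}.npz",**c); cv2.imwrite(f"pics/{n}.png",c["frame"][:,:,::-1]); return c
E
python3 - <<'E'
from h import *
np.set_printoptions(precision=4,suppress=True)
for fl in (0,1):
    print([kin.solve_ik(p,ori(y,fl)) for p,y in [((.4157,.3347,.25),31.8),((.51,-.19,.151),-20.5)]])
bot.move_pose((.4157,.3347,.25),ori(31.8,True))
c=snap("wrist","w1"); K,d,R,t=cam(c); print(-R.T@t,R[2]); print(bot.sense()["clock"],bot.sense()["joints"])
E
```

```text
[array([0.5716, 0.0479, 1.3756, 0.    , 1.718 , 1.5874]), array([-0.4608,  0.104 ,  1.5124,  0.    ,  1.5252,  1.4678])]
[array([ 0.5716,  0.0479,  1.3756,  0.    ,  1.718 , -1.5542]), array([-0.4608,  0.104 ,  1.5124,  0.    ,  1.5252, -1.6738])]
[0.3577 0.3001 0.3921] [ 0.2252  0.1402 -0.9642]
1.4583 [ 0.573   0.048   1.3759  0.0004  1.718  -1.5536]
```

View pics/w1.png

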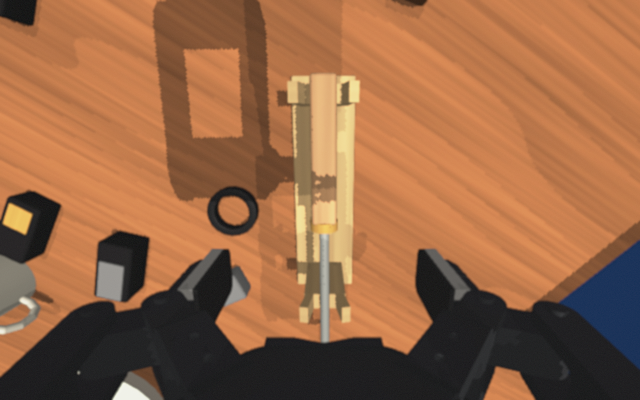

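The rod handle runs vertically from (323,73) to (325,230), midway between the fingers; the shaft goes on to (325,340). I'll refine the grip and grasp.

```bash
python3 - <<'E'
from h import *
np.set_printoptions(precision=4,suppress=True)
c=load("w1")
a=pix2plane(c,[(323.5,74),(325,231)],.108)[:,:2]; b=pix2plane(c,[(324.5,240),(325.5,338)],.1)[:,:2]
yaw=lambda a:np.degrees(np.arctan2(*(a[1]-a[0])[::-1]))
print(a,np.linalg.norm(a[1]-a[0]),yaw(a),b,yaw(b))
u=(b[1]-a[0]);Y=np.degrees(np.arctan2(u[1],u[0])); u/=np.linalg.norm(u)
g=(a[0]+.1*u+a[1]-.04*u)/2; print("grip",g,Y)
z=.095-.0187
bot.move_pose((*g,.2),ori(Y,True)); bot.movel((*g,z),v=.1,guard=15)
eoat.gripper_to(.0,60); s=bot.sense(); print(s["width"],s["grasp_force"],s["ee_pos"],s["ee_rot"],s["wrist_force"])
np.save("rodpose.npy",np.r_[g,z,Y])
p=s["ee_pos"]
print(bot.movel((g[0],g[1],z+.17),v=.12)); s=bot.sense();print(s["wrist_force"],s["width"],s["moment"],s["clock"])
snap("wrist","w2"); snap("scene","s2")
a=load("s2")["frame"][:,:,::-1]; np.save("x.npy",0); cv2.imwrite("pics/s2c.png",cv2.resize(a[60:300,280:560],None,fx=2,fy=2))
E
```

```text
[[0.3276 0.2819]
 [0.4491 0.3589]] 0.1438897666789637 32.350038368546166 [[0.4603 0.3652]
 [0.5602 0.4285]] 32.35661038114636
grip [0.4137 0.3364] 32.23257116937307
0.023210701227442163 59.291061758995056 [0.414  0.3364 0.0767] [-0.8718  3.0174 -0.    ] [ 0.4183 -0.6784  0.9176]
False
[-0.6905 -0.0141 -2.4305] 0.02333072045887616 [-0.0293 -0.0257  0.0105] 5.3083
```

View pics/s2c.png

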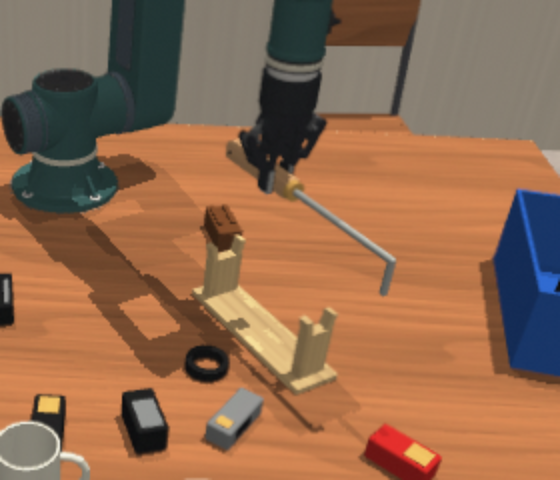

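```bash
python3 - <<'E'
from h import *
np.set_printoptions(precision=4,suppress=True)
c=load("scene0");t=lambda p:(100+p[0]/2-.25,160+p[1]/2-.25)
lid=pix2plane(c,[t(p) for p in [(125,151),(220,70),(330,104),(237,195)]],.088)[:,:2]
print(lid,lid.mean(0),[np.linalg.norm(lid[i]-lid[i-1]) for i in range(4)])
d=lid[0]+lid[3]-lid[1]-lid[2];print(np.degrees(np.arctan2(d[1],d[0])))
print("tab top",pix2plane(c,[t((142,167))],.149),"knob",pix2plane(c,[t((227,112))],.115))
# s2 hook
c=load("s2");t2=lambda p:(280+p[0]/2-.25,60+p[1]/2-.25)
g=np.load("rodpose.npy");Y=np.radians(g[3]);u=np.array([np.cos(Y),np.sin(Y),0])
G=np.array([g[0],g[1],.265])
print("pred bend/tip px",proj(c,[G+.23*u,G+.23*u-[0,0,.052]])," seen",t2((391,261)),t2((384,293)))
E
```

```text
[[ 0.6455 -0.3474]
 [ 0.444  -0.2725]
 [ 0.5128 -0.087 ]
 [ 0.7148 -0.17  ]] [ 0.5793 -0.2192] [np.float64(0.1904697416381997), np.float64(0.2148915671044576), np.float64(0.19790698527436462), np.float64(0.21841015802413255)]
-21.368509927191088
tab top [[ 0.7409 -0.2752  0.149 ]] knob [[ 0.58   -0.2183  0.115 ]]
pred bend/tip px [[477.0776 190.3784]
 [472.4654 207.7701]]  seen (475.25, 190.25) (471.75, 206.25)
```

```bash
cat >> h.py <<'E'
BO=np.array([.578,-.218]); BY=-20.9
def box(x,y=0.,z=0.):
    a=np.radians(BY); R=np.array([[np.cos(a),-np.sin(a)],[np.sin(a),np.cos(a)]]); return np.r_[BO+R@[x,y],z]
def tobox(p):
    a=np.radians(BY); R=np.array([[np.cos(a),-np.sin(a)],[np.sin(a),np.cos(a)]]); return R.T@(np.array(p)[:2]-BO)
HZ=.170-.0187   # tcp height with hook at tab point
E
python3 - <<'E'
from h import *
np.set_printoptions(precision=4,suppress=True)
bot.move_pose(box(138-230 and -.092,0,HZ+.1),ori(BY,True))
print(bot.sense()["ee_pos"],bot.sense()["clock"])
bot.movel(box(-.092,0,HZ),v=.08,guard=10)
print(bot.sense()["ee_pos"]); snap("scene","s3")
r=bot.movel(box(.03,0,HZ),v=.04,guard=8); p=bot.sense(); print(r,tobox(p["ee_pos"])+[.23,0],p["wrist_force"],p["width"],p["clock"])
snap("scene","s4")
a=[cv2.resize(load(n)["frame"][180:330,100:300,::-1],None,fx=2,fy=2) for n in("s3","s4")]
cv2.imwrite("pics/s34.png",np.hstack(a))
E
```

```text
[ 0.4924 -0.1843  0.2513] 7.3167
[ 0.4925 -0.1854  0.1521]
True [ 0.2085 -0.    ] [ 0.2413 -0.4466 -2.3441] 0.023170768646220162 10.5333
```

View pics/s34.png

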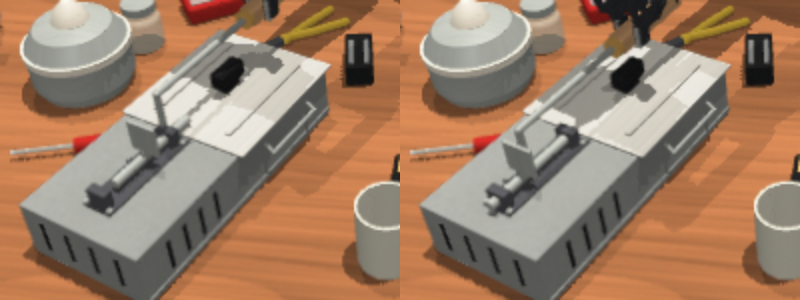

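```bash
cat >> h.py <<'E'
def rod_to_rest():
    g=np.load("rodpose.npy"); o=ori(g[3],True)
    bot.move_pose((g[0],g[1],.25),o); bot.movel((g[0],g[1],.12),v=.12)
    print("rest contact",bot.movel((g[0],g[1],g[2]-.001),v=.05,guard=6),bot.sense()["ee_pos"])
    eoat.gripper_to(.085); bot.movel((g[0],g[1],.25),v=.15)
E
python3 - <<'E'
from h import *
p=bot.sense()["ee_pos"]; b=tobox(p)
bot.movel(box(b[0]-.02,0,p[2]),v=.08); bot.movel(box(b[0]-.02,0,p[2]+.12),v=.15)
rod_to_rest(); print(bot.sense()["clock"])
snap("wrist","w5")
bot.move_pose(box(0,0,.25),ori(BY,True)); snap("wrist","w6"); print(bot.sense()["clock"])
cv2.imwrite("pics/w56.png",np.hstack([cv2.resize(load(n)["frame"][:,:,::-1],(400,250),interpolation=cv2.INTER_AREA) for n in("w5","w6")]))
E
```

```text
rest contact True [0.41312589 0.33597121 0.0766107 ]
17.9
20.075
```

View pics/w56.png

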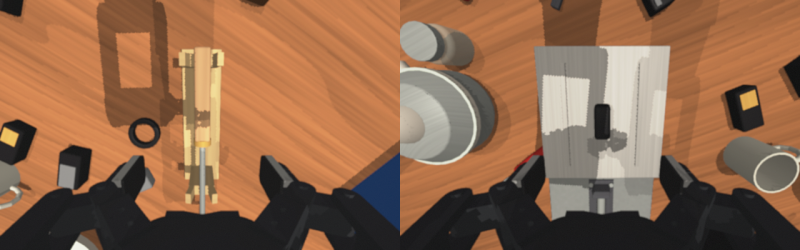

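```bash
python3 - <<'E'
from h import *
np.set_printoptions(precision=4,suppress=True)
c=load("w6");f=c["frame"]
m=(f.max(2)<45).astype(np.uint8);w=np.zeros_like(m);w[140:250,270:370]=1
cs=max(cv2.findContours(m*w,cv2.RETR_EXTERNAL,cv2.CHAIN_APPROX_NONE)[0],key=cv2.contourArea)
g=pix2plane(c,cs[:,0],.115)[:,:2].astype(np.float32);r=cv2.minAreaRect(g);print(r,tobox(r[0]),cv2.boundingRect(cs))
br=(f.min(2)>90).astype(np.uint8);hsv=cv2.cvtColor(f,cv2.COLOR_RGB2HSV);l=((hsv[...,1]<50)&(hsv[...,2]>70)).astype(np.uint8)
# near edge and side edges of the plate by row/col scans
L=[];Rr=[];T=[]
for v in range(90,270,10):
    row=np.where(l[v,200:440])[0]+200
    if len(row): L.append((row[0],v)); Rr.append((row[-1],v))
for u in range(230,420,10):
    col=np.where(l[40:200,u])[0]+40
    if len(col): T.append((u,col[0]))
for n,e in(("L",L),("R",Rr),("T",T)):
    P=pix2plane(c,e,.089)[:,:2]; b=np.array([tobox(p) for p in P]); print(n,np.median(b,0)); k=0 if n!="T" else 1
    med=b[:,1-k]; ok=abs(med-np.median(med))<.006; q=np.polyfit(b[ok,k],b[ok,1-k],1); print(ok.sum(),"slope deg",np.degrees(np.arctan(q[0])),"at0",q[1])
E
```

```text
((0.5806126594543457, -0.217184379696846), (0.021802879869937897, 0.0517098531126976), 69.11186218261719) [0.0021 0.0017] (312, 167, 24, 55)
L [-0.0115 -0.098 ]
16 slope deg 0.3214581739542089 at0 -0.09782016929437216
R [-0.0116  0.1011]
16 slope deg 0.18508318266953697 at0 0.10112287321255728
T [-0.1056 -0.0016]
19 slope deg -0.1359781608998466 at0 -0.10555385901272517
```

```bash
sed -i 's/^BO=.*/BO=np.array([.5814,-.2176]); BY=-20.7/' h.py
python3 - <<'E'
from h import *
np.set_printoptions(precision=4,suppress=True)
o=ori(BY,True)
bot.move_pose(box(-.001,0,.17),o); bot.movel(box(-.001,0,.0945),v=.08,guard=12)
print(bot.sense()["ee_pos"]); w0=bot.sense()["wrist_force"]
eoat.gripper_to(0,70); s=bot.sense(); zg=s["ee_pos"][2]; print(s["width"],s["grasp_force"],s["wrist_force"],zg)
np.save("lidpose.npy",np.r_[s["ee_pos"],BY])
print(bot.movel(box(-.001,0,zg+.03),v=.04,guard=25),bot.sense()["wrist_force"]-w0)
bot.movel(box(-.001,0,.26),v=.15); s=bot.sense();print(s["wrist_force"]-w0,s["width"])
T=np.array([.44,.108]); oo=ori(0,True)
bot.move_pose((*T,.2),oo); bot.movel((*T,zg-.071+.02),v=.12)
print(bot.movel((*T,zg-.071-.003),v=.03,guard=6)); s=bot.sense(); print(s["ee_pos"],zg-.071,s["wrist_force"]-w0)
np.save("lidtable.npy",s["ee_pos"])
eoat.gripper_to(.06); bot.movel((*T,.25),v=.15); print(bot.sense()["clock"])
snap("wrist","w7"); bot.move_pose((.3,.3,.3),ori(45,True)); snap("top","t7");snap("scene","s7"); print(bot.sense()["clock"])
cv2.imwrite("pics/t7c.png",cv2.resize(load("t7")["frame"][60:330,135:485,::-1],None,fx=2.2,fy=2.2,interpolation=cv2.INTER_CUBIC))
E
```

```text
[ 0.581  -0.2175  0.0953]
0.022676206141501593 70.27502417564392 [ 0.2075 -0.9266  1.2886] 0.09490738098097203
False [-0.1391 -1.316  -5.0463]
[ 0.6331 -0.1849 -4.9676] 0.02258292882971277
True
[0.4397 0.108  0.0239] 0.02390738098097203 [-0.0846 -0.796   3.9176]
29.675
30.7833
```

View pics/t7c.png

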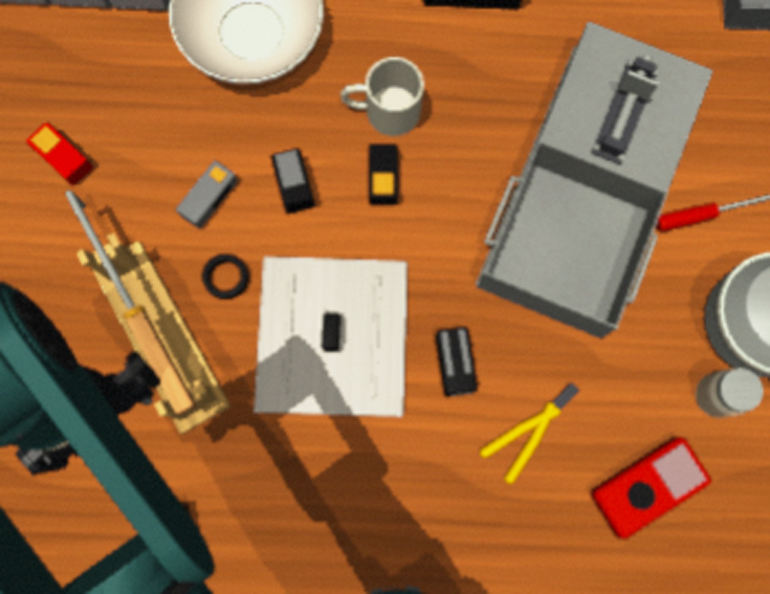

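```bash
cat >> h.py <<'E'
CAND={1:(90,44,40),2:(84,42,36),3:(92,38,32),4:(80,44,44)}
def look(n,xy,yaw,half=.09):
    """hover with the wrist camera over xy; return {id:(cx,cy,yaw,L,W,resid_mm)} by best fit"""
    d=np.array([np.cos(np.radians(yaw)),np.sin(np.radians(yaw))])
    bot.move_pose((*(np.array(xy)+.0675*d),.2),ori(yaw,True)); bot.dwell(.15)
    c=snap("wrist",n); f=c["frame"].astype(int); hsv=cv2.cvtColor(c["frame"],cv2.COLOR_RGB2HSV)
    mx,mn=f.max(2),f.min(2)
    m=((mx-mn<.45*mx)|(mx<40)|((hsv[...,0]>16)&(hsv[...,0]<32)&(mx>170))).astype(np.uint8)
    u0,v0=proj(c,[*xy,.04])[0]; u0,v0=int(u0),int(v0); k=int(c["fx"]*half/.3)
    w=np.zeros_like(m); w[max(0,v0-k):v0+k,max(0,u0-k):u0+k]=1
    m=cv2.morphologyEx(m*w,cv2.MORPH_OPEN,np.ones((3,3),np.uint8))
    cs=[q for q in cv2.findContours(m,cv2.RETR_EXTERNAL,cv2.CHAIN_APPROX_NONE)[0] if cv2.contourArea(q)>900]
    q=min(cs,key=lambda q:np.hypot(*(q[:,0].mean(0)-[u0,v0]))); out=[]
    for i,(L,W,H) in CAND.items():
        g=pix2plane(c,q[:,0],H/1e3)[:,:2].astype(np.float32); (x,y),(a,b),an=cv2.minAreaRect(g)
        if a<b: a,b,an=b,a,an+90
        an=(an+90)%180-90; out.append((round(abs(a*1e3-L)+abs(b*1e3-W),1),i,x,y,an,a,b))
    bx=cv2.boxPoints(cv2.minAreaRect(q)).astype(int); im=c["frame"][:,:,::-1].copy(); cv2.polylines(im,[bx],True,(0,255,0),1)
    cv2.imwrite(f"pics/{n}.png",im[max(0,v0-90):max(0,v0-90)+180,max(0,u0-100):max(0,u0-100)+200]); return sorted(out)
E
python3 - <<'E'
from h import *
PK=dict(D=(.406,-.064,9.7),A=(.669,.043,2.1),B=(.655,.17,17.7),C=(.630,.288,-33.4))
for k,(x,y,a) in PK.items():
    o=look("l"+k,(x,y),a); 
    for r in o[:2]: print(k,[round(float(v),4) for v in r])
print(bot.sense()["clock"])
ims=[cv2.resize(cv2.imread(f"pics/l{k}.png"),(400,300)) for k in PK]
cv2.imwrite("pics/lall.png",np.vstack([np.hstack(ims[:2]),np.hstack(ims[2:])]))
E
```

```text
D [3.7, 1.0, 0.4064, -0.0638, 9.7453, 0.0886, 0.0417]
D [5.8, 3.0, 0.4064, -0.0638, 9.7457, 0.091, 0.0428]
A [6.1, 2.0, 0.6765, 0.0457, 1.751, 0.0803, 0.0397]
A [7.2, 4.0, 0.6763, 0.0456, 1.751, 0.0782, 0.0386]
B [5.9, 2.0, 0.6596, 0.1742, 16.6184, 0.0786, 0.0424]
B [6.2, 4.0, 0.6595, 0.174, 16.6185, 0.0765, 0.0413]
C [2.4, 3.0, 0.6367, 0.2953, -33.4972, 0.0901, 0.0385]
C [8.7, 1.0, 0.6366, 0.2951, -33.4965, 0.0878, 0.0375]
35.7417
```

View pics/lall.png

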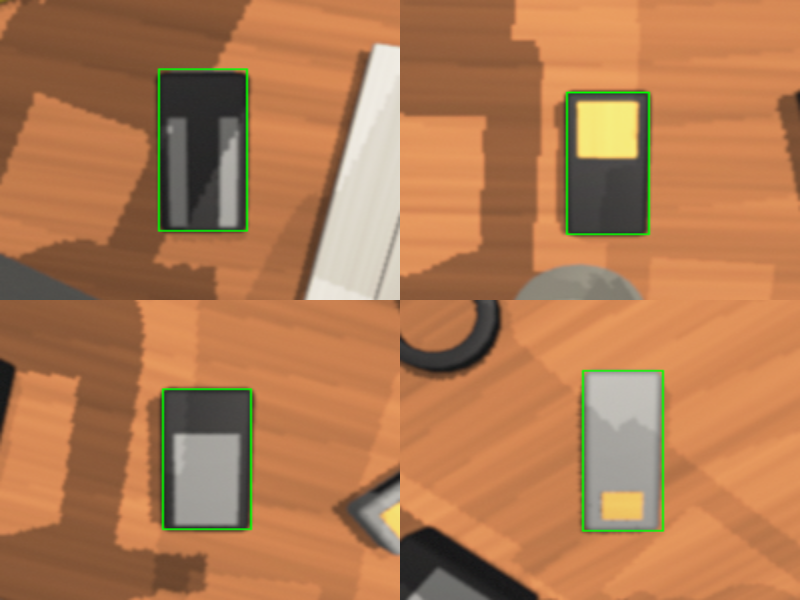

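```bash
cat >> h.py <<'E'
SLOT={1:(-.0463,.04),2:(.0493,.04),3:(-.0447,-.04),4:(.0507,-.04)}
def edges(c,z=.085):
    hsv=cv2.cvtColor(c["frame"],cv2.COLOR_RGB2HSV); l=((hsv[...,1]<60)&(hsv[...,2]>40)).astype(np.uint8)
    L,R,T=[],[],[]
    for v in range(90,250,5):
        r=np.where(l[v,200:440])[0]+200
        if len(r): L.append((r[0]-.5,v)); R.append((r[-1]+.5,v))
    for u in range(240,410,5):
        r=np.where(l[40:200,u])[0]+40
        if len(r): T.append((u,r[0]-.5))
    for n,e,k in(("L",L,1),("R",R,1),("T",T,0)):
        b=np.array([tobox(p) for p in pix2plane(c,e,z)])[:,k]; print(n,np.percentile(b,[10,25,50,75,90]).round(4))
def pick(pid,x,y,yaw):
    o=ori(yaw,True); bot.move_pose((x,y,.13),o); eoat.gripper_to(.075)
    print("touch",bot.movel((x,y,.012),v=.08,guard=12)); eoat.gripper_to(0,60); s=bot.sense(); print("grip",s["width"],s["grasp_force"],s["ee_pos"])
    bot.movel((x,y,.2),v=.15); s=bot.sense(); print("held",s["width"],s["wrist_force"]); return s["width"]
def place(pid):
    o=ori(BY,True); sx,sy=SLOT[pid]; w=bot.sense()["width"]
    bot.move_pose(box(sx,sy,.22),o); bot.movel(box(sx,sy,.05),v=.12)
    print("floor",bot.movel(box(sx,sy,.016),v=.03,guard=5),bot.sense()["ee_pos"],bot.sense()["wrist_force"])
    eoat.gripper_to(w+.013); bot.movel(box(sx,sy,.22),v=.15); print("clock",bot.sense()["clock"])
E
python3 - <<'E'
from h import *
bot.move_pose(box(0,0,.25),ori(BY,True)); edges(snap("wrist","e1"))
o=look("lD2",(.4064,-.0638),9.7)[0]; print(o)
pick(1,o[2],o[3],o[4]); print(bot.sense()["clock"])
E
```

```text
L [-0.1    -0.0997 -0.0992 -0.0959 -0.0953]
R [0.0928 0.0937 0.0969 0.0974 0.0977]
T [-0.1037 -0.1037 -0.1029 -0.1029 -0.1028]
(3.8, 1, 0.4065731167793274, -0.06377444416284561, 9.539597511291504, 0.08851352334022522, 0.041654545813798904)
touch False
grip 0.04265094433011536 63.759058713912964 [ 0.40719626 -0.06408888  0.01261815]
held 0.04321458682151071 [ 0.35019431 -0.10546492 -3.39805977]
42.7667
```

```bash
python3 - <<'E'
from h import *
place(1)
o=look("lA2",(.6765,.0457),1.75)[0]; print(o); pick(2,o[2],o[3],o[4]); place(2)
E
```

```text
floor True [ 0.55228528 -0.16427432  0.0365031 ] [ 1.36446409 -2.1583491   3.36840858]
clock 47.3417
(5.5, 2, 0.6766818165779114, 0.045626942068338394, 2.0769150257110596, 0.0808686688542366, 0.03964078426361084)
touch False
grip 0.04069567749562287 64.18087720870972 [0.67717749 0.04551511 0.0127245 ]
held 0.04065482315999678 [-0.09317686 -0.14004943 -2.47544476]
floor True [ 0.64160212 -0.19807762  0.03669931] [-0.91405134 -1.3312126   2.95874777]
clock 57.675
```

```bash
python3 - <<'E'
from h import *
d=[np.cos(np.radians(BY)),np.sin(np.radians(BY))]
p=box(.04,0,.25); bot.move_pose(p,ori(BY,True)); snap("wrist","b1"); print(bot.sense()["clock"])
cv2.imwrite("pics/b1c.png",cv2.resize(load("b1")["frame"][20:270,180:460,::-1],None,fx=2,fy=2))
E
```

```text
58.0417
```

View pics/b1c.png

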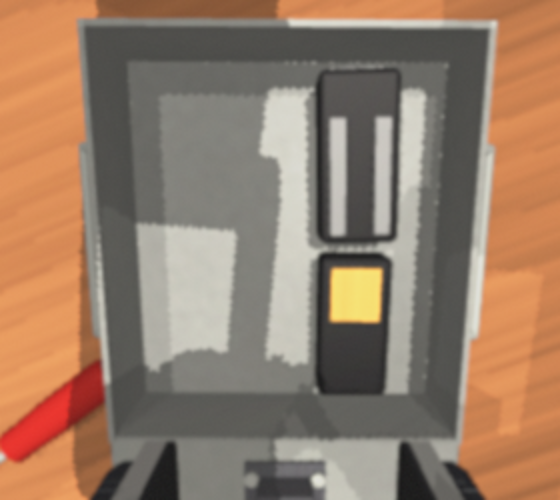

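```bash
cat >> h.py <<'E'
def pick2(x,y,yaw,z):
    o=ori(yaw,True); bot.move_pose((x,y,.13),o); eoat.gripper_to(.07)
    print("touch",bot.movel((x,y,z),v=.08,guard=12)); eoat.gripper_to(0,80); s=bot.sense(); print("grip",s["width"],s["grasp_force"],s["ee_pos"])
    bot.movel((x,y,.2),v=.15); s=bot.sense(); print("held",s["width"],s["wrist_force"]); return s["ee_pos"][2]
def lower(sx,sy,zfloor):
    o=ori(BY,True); bot.move_pose(box(sx,sy,.22),o); bot.movel(box(sx,sy,zfloor+.035),v=.12)
    hit=bot.movel(box(sx,sy,zfloor-.002),v=.03,guard=4); s=bot.sense()
    print("stopped",hit,s["ee_pos"],"expected z",zfloor,s["wrist_force"],s["clock"]); return s["ee_pos"][2]-zfloor
def release(sx,sy,dw=.01):
    eoat.gripper_to(bot.sense()["width"]+dw); bot.movel(box(sx,sy,.22),v=.15); print("clock",bot.sense()["clock"])
E
python3 - <<'E'
from h import *
o=look("lC2",(.6367,.2953),-33.5)[0]; print(o); pick2(o[2],o[3],o[4],.016)
e=lower(-.0447,-.0235,.0226); print(e)
if e<.004: release(-.0447,-.0235)
E
```

```text
(1.3, 3, 0.6366661190986633, 0.29540514945983887, -33.48490524291992, 0.0908297747373581, 0.0381668359041214)
touch False
grip 0.03590571057183418 83.82099866867065 [0.63713586 0.2955092  0.01689416]
held 0.035849646831855 [ 0.49038584 -0.14487699 -2.37910488]
stopped True [ 0.53105271 -0.22366774  0.02282988] expected z 0.0226 [0.48111856 0.44455504 5.5108675 ] 68.6583
0.0002298816431513008
clock 70.3917
```

```bash
python3 - <<'E'
from h import *
o=look("lB2",(.6596,.1742),16.6); print(o[:2]); o=[q for q in o if q[1]==4][0]; pick2(o[2],o[3],o[4],.024)
e=lower(.0507,-.029,.0306); print(e)
if e<.004: release(.0507,-.029)
E
```

```text
[(6.0, 4, 0.6596103310585022, 0.173750638961792, 17.14621353149414, 0.07626508921384811, 0.04171958565711975), (6.5, 2, 0.6596110463142395, 0.17376746237277985, 17.146221160888672, 0.07830677181482315, 0.042836468666791916)]
touch False
grip 0.04217412010136132 86.0431694984436 [0.66034392 0.17370917 0.02514333]
held 0.042526597355886486 [-0.66713287  0.7240049  -3.76248018]
stopped True [ 0.61830902 -0.26248213  0.03113337] expected z 0.0306 [-0.63795033 -0.16939418  6.09114271] 80.3583
0.0005333670609054229
clock 82.05
```

```bash
python3 - <<'E'
from h import *
np.set_printoptions(precision=4,suppress=True)
snap("wrist","b2")
t=np.load("lidtable.npy"); T=t[:2]; g=np.load("lidpose.npy"); print(t,g)
bot.move_pose((.44,.108,.13),ori(0,True)); eoat.gripper_to(.06); snap("wrist","k2")
bot.movel((.44,.108,t[2]),v=.08,guard=12); eoat.gripper_to(0,70); print(bot.sense()["width"],bot.sense()["ee_pos"])
bot.movel((.44,.108,.22),v=.12); w0=bot.sense()["wrist_force"]; print(w0)
o=ori(BY,True); bot.move_pose(box(-.001,0,.22),o); bot.movel(box(-.001,0,g[2]+.025),v=.1)
print(bot.movel(box(-.001,0,g[2]-.002),v=.025,guard=5)); s=bot.sense(); print(s["ee_pos"],g[2],s["wrist_force"]-w0,s["clock"])
E
```

```text
[0.4397 0.108  0.0239] [  0.5806  -0.2176   0.0949 -20.7   ]
0.022826039963405657 [0.4404 0.108  0.0244]
[ 0.0994 -0.0933 -4.3886]
True
[ 0.5803 -0.2172  0.0955] 0.09490738098097203 [-0.1653  0.2777 10.0553] 91.0083
```

```bash
python3 - <<'E'
from h import *
np.set_printoptions(precision=4,suppress=True)
eoat.gripper_to(.06); p=bot.sense()["ee_pos"]; bot.movel((p[0],p[1],.25),v=.12); bot.move_pose(box(0,0,.25),ori(BY,True))
c=snap("wrist","k3"); edges(c,.089); print("before:"); edges(load("w6"),.089)
g=np.load("rodpose.npy"); bot.move_pose((g[0],g[1],.25),ori(g[3],True)); w=snap("wrist","k4"); snap("scene","k5"); print(bot.sense()["clock"])
a=cv2.resize(load("k5")["frame"][140:320,100:400,::-1],(500,300)); b=cv2.resize(w["frame"][:,:,::-1],(300,188)); cv2.imwrite("pics/k.png",np.hstack([a,np.vstack([b,np.zeros((112,300,3),np.uint8)])]))
E
```

```text
L [-0.1001 -0.0999 -0.0997 -0.0994 -0.0992]
R [0.1002 0.1004 0.1006 0.1009 0.101 ]
T [-0.1104 -0.1104 -0.1103 -0.1103 -0.1103]
before:
L [-0.1008 -0.1006 -0.1003 -0.1001 -0.1   ]
R [0.0998 0.0999 0.1001 0.1004 0.1005]
T [-0.1098 -0.1093 -0.1091 -0.109  -0.109 ]
95.4
```

View pics/k.png

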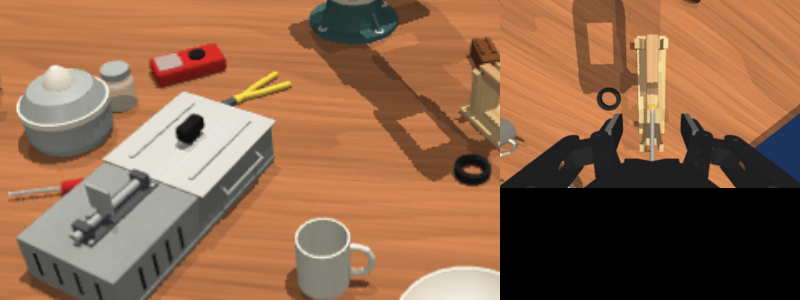

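```bash
python3 - <<'E'
from h import *
np.set_printoptions(precision=4,suppress=True)
g=np.load("rodpose.npy"); o=ori(g[3],True); eoat.gripper_to(.085)
bot.movel((g[0],g[1],g[2]),v=.1,guard=15); eoat.gripper_to(0,60); print(bot.sense()["width"],bot.sense()["ee_pos"])
bot.movel((g[0],g[1],g[2]+.17),v=.12)
x=.018; bot.move_pose(box(x,0,HZ+.1),ori(BY,True)); bot.movel(box(x,0,HZ),v=.08,guard=10); print(bot.sense()["ee_pos"])
r=bot.movel(box(-.075,0,HZ),v=.04,guard=8); s=bot.sense(); print(r,tobox(s["ee_pos"])+[.23,0],s["wrist_force"],s["width"],s["clock"])
snap("scene","q1")
b=tobox(s["ee_pos"])[0]
bot.movel(box(b+.015,0,HZ),v=.06); bot.movel(box(b+.015,0,HZ+.11),v=.12)
rod_to_rest(); snap("wrist","q3"); bot.move_pose((.3,.3,.35),ori(45,True)); snap("scene","q2"); snap("top","q4"); print(bot.sense()["clock"])
a=cv2.resize(load("q2")["frame"][140:320,100:500,::-1],(667,300)); b=cv2.resize(load("q4")["frame"][60:330,135:485,::-1],(389,300)); w=cv2.resize(load("q3")["frame"][:,:,::-1],(400,250))
im=np.zeros((600,800,3),np.uint8); im[:300,:667]=a; im[300:,:389]=b; im[300:550,400:]=w; cv2.imwrite("pics/q.png",im)
E
```

```text
0.023330712369388114 [0.4139 0.3365 0.0765]
[ 0.5987 -0.2242  0.1523]
True [0.1774 0.0002] [ 1.3005 -0.5894 -1.2203] 0.023618577503040434 104.9333
rest contact True [0.4131 0.336  0.0765]
113.2667
```

View pics/q.png

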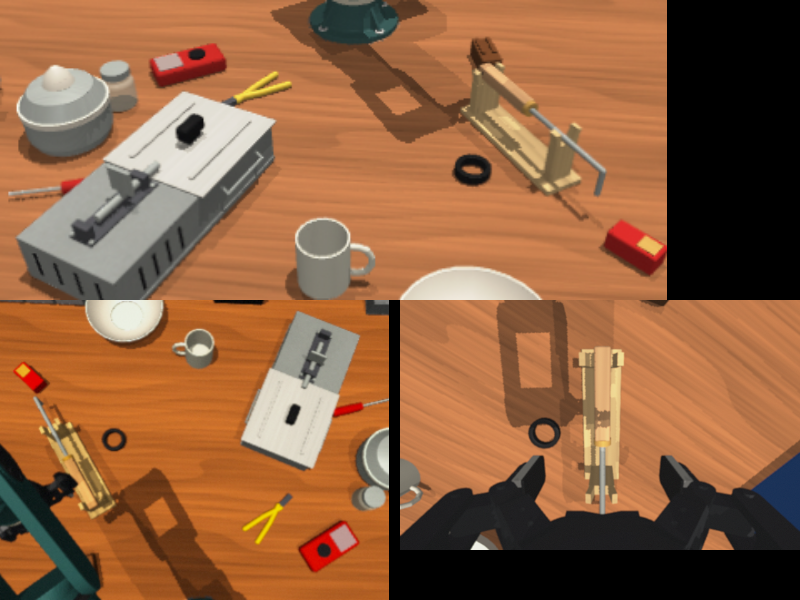

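```bash
python3 - <<'E'
from h import *
a=load("scene0")["frame"];q=load("q2")["frame"];s=load("s4")["frame"]
A=lambda f:cv2.cvtColor(f[225:290,135:205],cv2.COLOR_RGB2GRAY).astype(np.float32)
print(np.abs(A(a)-A(q)).mean(),np.abs(A(a)-A(s)).mean())
B=lambda f:np.ascontiguousarray(cv2.cvtColor(f[236:262,152:184],cv2.COLOR_RGB2GRAY).astype(np.float32))
print(cv2.phaseCorrelate(B(a),B(q),cv2.createHanningWindow((32,26),cv2.CV_32F)))
# pixels per 1 mm of bolt travel
print(proj(load("q2"),[box(.165,0,.135),box(.175,0,.135)]))
# bystanders: mean diff elsewhere top
t0=load("top0")["frame"].astype(int);t4=load("q4")["frame"].astype(int);d=(abs(t0-t4).max(2)>60).astype(np.uint8);d=cv2.morphologyEx(d,cv2.MORPH_OPEN,np.ones((3,3),np.uint8))
print([tuple(x) for x in cv2.connectedComponentsWithStats(d)[2][1:]])
E
```

```text
2.6085715 22.170988
((0.5868283110417032, -0.3791464058045193), 0.9362661761266214)
[[172.2793778  246.09436332]
 [169.58009709 248.50508756]]
[(np.int32(302), np.int32(125), np.int32(16), np.int32(29), np.int32(325)), (np.int32(258), np.int32(127), np.int32(22), np.int32(30), np.int32(468)), (np.int32(216), np.int32(138), np.int32(28), np.int32(26), np.int32(386)), (np.int32(0), np.int32(179), np.int32(288), np.int32(221), np.int32(32184)), (np.int32(332), np.int32(208), np.int32(21), np.int32(32), np.int32(513)), (np.int32(229), np.int32(212), np.int32(113), np.int32(107), np.int32(3616)), (np.int32(39), np.int32(225), np.int32(4), np.int32(6), np.int32(19)), (np.int32(30), np.int32(233), np.int32(9), np.int32(9), np.int32(62)), (np.int32(34), np.int32(246), np.int32(27), np.int32(31), np.int32(381)), (np.int32(203), np.int32(275), np.int32(100), np.int32(79), np.int32(2967)), (np.int32(215), np.int32(291), np.int32(3), np.int32(3), np.int32(9)), (np.int32(315), np.int32(317), np.int32(8), np.int32(7), np.int32(40)), (np.int32(344), np.int32(343), np.int32(44), np.int32(57), np.int32(1345)), (np.int32(328), np.int32(344), np.int32(3), np.int32(4), np.int32(12))]
```

```bash
python3 -c "
from rig import bot
print(bot.hand_in())"
```

```text
the job is handed in; nothing more can be done
None
```

All four packs are in the box, the lid is seated, the bolt is home, the rod is in its rest, and the job is handed in; however, packs 1 and 2 were released about 18 mm above the box floor because the gripper touched the rim early, so those two count as small drops.

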